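Mix a coffee sample and hold it in the moisture analyser's corner

ROBOT

A 6-joint arm with a two-finger parallel gripper is mounted at the origin on the work surface. World frame = base frame: x ahead of the robot, y to its left, z up, the work surface at z = 0. Lengths are in m, angles in rad, forces in N, time in s.
With the tool pointing down it reaches from about 0.3 to 0.825 m from the base axis. Payload 5.4 kg.
Tool frame: the origin (TCP) lies at the very end of the fingers, on their centre line; the grasp point (between the pads) lies 19 mm behind it; z points along the fingers, y is the line along which they close (so a half turn about z gives the same grasp; the last joint's range is limited). The gripper opens to 92 mm and grips with 3 to 60 N. Pads are 20 mm wide; open, the fingers measure 128 mm over their backs; the gripper's body (75 mm by 189 mm) begins 69 mm behind the grasp point.
Start: joints at [-1.383, 0.158, 1.597, -0, 1.386, -0.21], TCP at [0.223, -0.53, 0.215] pointing down, gripper open.
Joint ranges: [-2.91, 2.91], [-0.94, 2.29], [0.18, 2.7], [-1.29, 4.43], [0.17, 2.64], [-3, 3]. Speed limits (rad/s): [2.57, 2.57, 3.14, 3.14, 3.14, 3.14].

INTERFACE

Orientations are given as a rotation vector (axis times angle).
In Python, from workcell import bot gives the robot as it stands. Calls block until the motion is done:
- bot.goto(position, orientation): joint-space move of the TCP to a pose.
- bot.line_to(position, rot=None, max_speed=0.15): straight line of the TCP; rot=None keeps the orientation; max_speed is the mean speed in m/s.
- bot.set_joints(angles): joint-space move.
- bot.set_gripper(opening, newtons=None): opening from 0.0 (shut) to 1.0 (fully open); newtons is the grip in N (None keeps the last); returns when the fingers have stopped.
- bot.hold(seconds).
- bot.inverse_kinematics(position, orientation): joint angles nearest the present ones, or None.
- bot.read_camera(name): name is "side" or "top"; returns a dict with "pixels" (420x560x3 uint8, blue, green, red), "fx", "fy", "cx", "cy" (pixels), "R" (3x3) and "t" (3): a world point X has camera coordinates R X + t. Camera axes: x right, y down, z forward; pixel columns grow to the right and rows downward; lengths in m; the calibration is good to about 2 mm. A picture is of the moment at which its call begins. There is no depth.
A pose or a line that the arm cannot do raises bot.MotionError and nothing moves.
- bot.job_done(): hands the job in; it is judged then, once.
Readings, each from a call of its own:
- bot.current_clock(): time.
- bot.current_joints(): joint angles.
- bot.current_joint_vel(): joint speeds.
- bot.current_effort(): joint torques, N m.
- bot.current_ee_pos(): TCP position.
- bot.current_tool_rot(): TCP orientation.
- bot.current_contact_force(): force on the tool from outside, world axes, zero at the start.
- bot.current_ft_torque(): the same for the moment, N m.
- bot.current_opening(): opening from 0.0 (shut) to 1.0 (fully open).
- bot.current_grip_force(): force on a finger pad.
Only numpy, scipy, OpenCV 4.12 (cv2) and the standard library are available. Lean on these libraries where they do the work, as an engineer would, in place of code of your own. Each camera call takes 0.05 s, during which the arm holds its last target. There are 200 camera calls.

TASK

Mix the green-coffee sample in the closed square bottle by turning the bottle over until its cap points well down, then stand it upright again on the analyser's steel reading deck and press it into the corner, one side flat against the sensor window and the next side flat against the low side stop. The reading is taken while you press: finish still gripping the bottle and pressing it firmly against both, without letting go or backing off, and do not knock over or shove the round bottles.

Things in the scene. Friction and masses are not known exactly. Their poses are not given: they have to be found in the camera images.
- square_bottle: The bottle to use: plain white plastic, square section, round screw cap that stays on. Body 50 x 50 mm, 78 mm tall; cap 41 mm across; 108 mm tall in all; about 0.10 to 0.18 kg. Starts upright on the counter in one of three places in a row with the round bottles. Origin: centre of its underside; z towards the cap; x, y square to its four like sides.
- round_bottle_a: Another sample, to be left alone: white bottle of the same height (108 mm) and cap but round, 52 mm across. Origin: centre of its underside.
- round_bottle_b: A third sample, to be left alone: like round_bottle_a.
- analyser: Moisture analyser, fixed: plinth 290 mm deep, 240 wide, with a flat smooth rimless steel deck on its near half, 30 mm above the counter; white sensor head on the far half, top 106 mm above the counter. Origin: on the counter under the middle of the window face; x from deck to head (away from the robot), y left to the side stop. The deck reaches 130 mm nearer and 100 mm either side.
- window: Sensor window: rigid smooth upright (plastic slides on it easily, friction about 0.25) dark pane in a black frame on the near face of the head, 70 mm wide, from 4 to 70 mm above the deck, standing 6 mm proud of the head. Origin: on the deck at the foot of its face, mid-width; axes as the analyser's: the face is the plane x = 0 and looks to -x.
- side_stop: Side stop: low rigid smooth metal bar screwed to the deck at the left of the window, 28 mm tall, 12 mm thick, reaching 76 mm from the window towards the robot. A finger passes above it. Origin: on the deck where its inner face meets the window's plane; axes as the analyser's: the inner face is the plane y = 0 and looks to -y.
- corner (a point): The corner: the point on the deck where the planes of the window face and the side stop's inner face meet; axes as the analyser's. With the bottle home its origin is at x = -25, y = -25, z = 0 mm from here and its sides are parallel to these axes.
Things that resemble listed ones, but are neither listed nor needed, are in the scene too. Leave any red look-alike of the square_bottle alone.

How it is judged:
On the way, in this order (a step that is already met when the one before it is completed fails the run):
1. the square bottle is turned over, cap pointing well down (angle between square_bottle's own z axis and vertical above 2.3 rad), for 0.2 s.
2. the square bottle stands upright on the reading deck (angle between square_bottle's own z axis and vertical below 0.1 rad and z of square_bottle in the frame of corner between -0.004 and 0.005 m and horizontal distance between square_bottle and corner below 0.12 m), for 0.1 s.
At the end, for the whole second after the job is handed in: Through the last second the bottle stands on the deck (within 4 mm, tilt under 0.07 rad), square to the corner (within 0.06 rad), its origin within 4 mm of home, at rest, gripped by the fingers, and pressed with more than 3 N against the window and more than 3 N against the side stop (contact force between square_bottle and window above 3 N and contact force between square_bottle and side_stop above 3 N and contact force between the fingers and square_bottle above 2 N and angle between square_bottle's own z axis and vertical below 0.07 rad and (angle between the x axis of square_bottle and the x axis of corner, either way round below 0.06 rad or angle between the x axis of square_bottle and the y axis of corner, either way round below 0.06 rad) and x of square_bottle in the frame of corner above -0.029 m and y of square_bottle in the frame of corner above -0.029 m and z of square_bottle in the frame of corner below 0.004 m and linear speed of square_bottle below 0.02 m/s); the arm keeps its last pose, push and grip.
It fails at once if a round bottle is knocked over or shoved (distance of any of round_bottle_a, round_bottle_b from where it was at the start of the episode above 0.03 m or angle between any of round_bottle_a, round_bottle_b's own z axis and vertical above 0.4 rad).
It also fails if it takes over 64 s, if anything falls off the work surface, if the arm or the gripper's body presses on something with over 40 N, if the wrist force passes 120 N, or if a joint passes its speed limit or range.

## Working session

There is one attempt and no reset: what is moved stays moved. The work goes in short steps, each a Python script; the robot and the scene stay as the last script left them, time stands still between calls to the robot, and variables do not carry over. Pictures are saved under pics/ and viewed, at most 10 in all, crops included, and the job is handed in when it is done.

```bash
mkdir -p pics; ls
cat > h.py <<'E'
from workcell import bot
import numpy as np, cv2
from scipy.spatial.transform import Rotation as Rn
def ray(c,uv):
    d=np.array([(uv[0]-c['cx'])/c['fx'],(uv[1]-c['cy'])/c['fy'],1.])
    R=np.array(c['R']);t=np.array(c['t'])
    return -R.T@t, R.T@d
def onz(c,uv,z):
    o,d=ray(c,uv); return o+d*(z-o[2])/d[2]
def proj(c,X):
    p=np.array(c['R'])@np.array(X)+np.array(c['t'])
    return np.array([c['fx']*p[0]/p[2]+c['cx'],c['fy']*p[1]/p[2]+c['cy']])
E
python3 - <<'E'
from h import *
for n in("top","side"):
    c=bot.read_camera(n); cv2.imwrite(f"pics/{n}0.png",c["pixels"])
    np.save(f"{n}0.npy",c,allow_pickle=True)
    print(n,c["fx"],c["cx"],c["cy"],np.round(-np.array(c["R"]).T@c["t"],3),np.round(c["R"],3).tolist())
print(bot.current_clock(),bot.current_tool_rot())
E
```

```text
pics
top 400.22815696670114 277.55025964432286 208.77375835337077 [ 0.339 -0.037  0.867] [[-0.022, -0.999, 0.031], [-0.983, 0.016, -0.184], [0.183, -0.035, -0.983]]
side 498.8510267381863 271.78151073516324 206.2919064264787 [0.216 0.671 0.758] [[-0.926, -0.376, 0.019], [-0.264, 0.613, -0.745], [0.269, -0.695, -0.667]]
0.1 [-3.07803430e+00 -6.20385967e-01  3.67103146e-06]
```

View pics/top0.png

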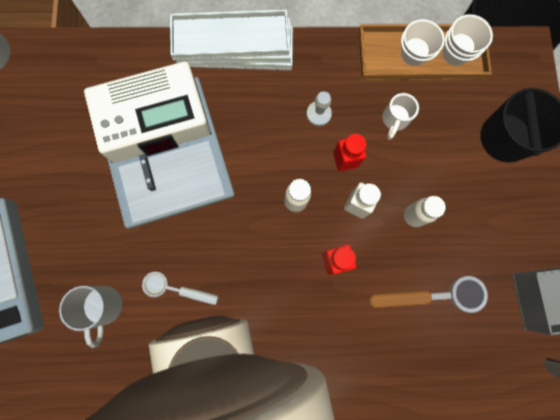

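View pics/side0.png

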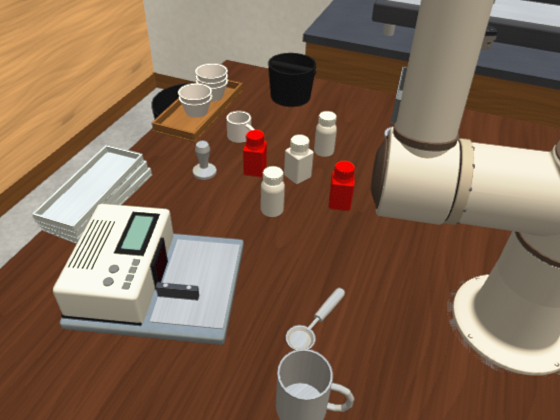

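The top view shows three white bottles: (298,195), (363,200) and (425,211). The red look-alikes are at (351,150) and (341,260). The middle one at (363,200) has a square body with corners and flat faces, so it fits; the other two have round bodies. The analyser's window is near (158,143) and the side stop near (148,172). I'll confirm with one enlarged crop.

Run:
```python
from h import *
T=cv2.imread("pics/top0.png");S=cv2.imread("pics/side0.png")
f=lambda I,u,v,w,h,W,H:cv2.resize(I[v:v+h,u:u+w],(W,H),interpolation=cv2.INTER_CUBIC)
a=f(T,270,125,200,150,400,300); b=f(S,230,100,133,100,400,300)
c=f(T,100,120,133,100,400,300)
d=f(S,120,220,133,100,400,300)
cv2.imwrite("pics/crop1.png",np.vstack([np.hstack([a,b]),np.hstack([c,d])]))
```

```text
(no output)
```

View pics/crop1.png

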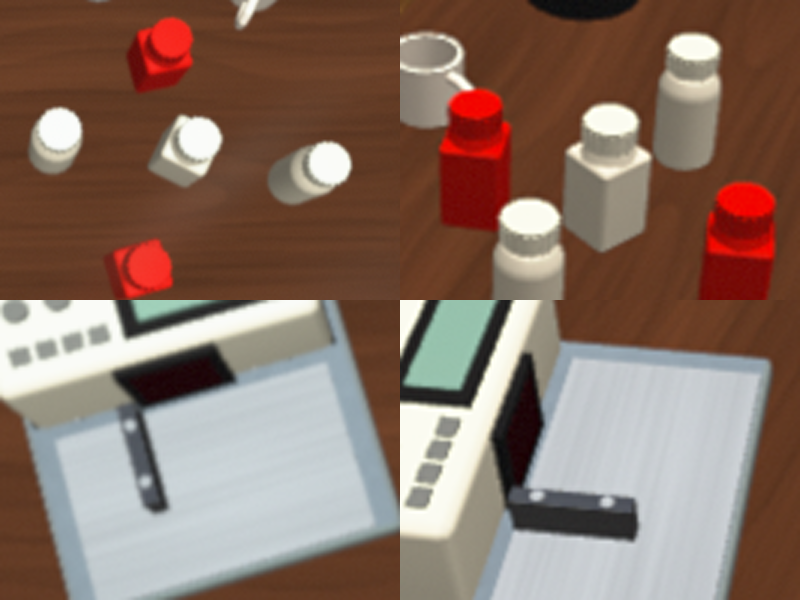

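The crop confirms it: the white bottle in the middle, top (363,200) and side (298,158), has the square body. The other two white ones are round. Next I measure the poses.

Run:
```python
from h import *
cs={n:np.load(f"{n}0.npy",allow_pickle=True).item() for n in("top","side")}
c=cs["side"];I=c["pixels"]
hsv=cv2.cvtColor(I,cv2.COLOR_BGR2HSV)
m=((hsv[...,1]<60)&(hsv[...,2]>90)).astype(np.uint8)
m[:, :250]=0;m[:,345:]=0;m[:100]=0;m[230:]=0
n,l,st,ce=cv2.connectedComponentsWithStats(m)
for i in range(1,n):
    if st[i,4]<200: continue
    h=cv2.convexHull(cv2.findContours((l==i).astype(np.uint8),0,1)[0][0])
    p=cv2.approxPolyDP(h,1.6,True)[:,0]
    print("side",st[i],ce[i].round(1),p.tolist())
# manual base corners from crop
B=[onz(c,q,0)[:2] for q in((285,168.3),(297.7,182.7),(311.7,174))]
print("base corners",np.round(B,4),[np.linalg.norm(B[1]-B[k]).round(4) for k in(0,2)],
 "ctr",((B[0]+B[2])/2).round(4),"yaw",[np.degrees(np.arctan2(*(B[k]-B[1])[::-1])).round(1) for k in(0,2)])
t=cs["top"];I=t["pixels"];hsv=cv2.cvtColor(I,cv2.COLOR_BGR2HSV)
for nm,m in(("cap",(hsv[...,2]>232)&(hsv[...,1]<40)),("red",(hsv[...,1]>200)&(hsv[...,2]>235)&((hsv[...,0]<8)|(hsv[...,0]>172)))):
    m=m.astype(np.uint8);m[:130]=0;m[290:]=0;m[:,:280]=0;m[:,450:]=0
    n,l,st,ce=cv2.connectedComponentsWithStats(m)
    for i in range(1,n):
        if st[i,4]>60: print(nm,st[i],ce[i].round(1),onz(t,ce[i],.108)[:2].round(4))
# analyser
g=lambda u,v:(100+u/3,120+(v-300)/3)
P=[onz(t,g(*q),.058)[:2] for q in((139,406),(167,503))]
print("stop inner top edge",np.round(P,4),np.linalg.norm(P[0]-P[1]),np.degrees(np.arctan2(*(P[0]-P[1])[::-1])))
Q=[onz(t,q,.03)[:2] for q in((124.5,225),(232,193.5))]
print("near edge",np.round(Q,4),np.linalg.norm(Q[0]-Q[1]),np.degrees(np.arctan2(*(Q[0]-Q[1])[::-1]))-90)
s=lambda u,v:(120+(u-400)/3,220+(v-300)/3)
for nm,q,z in(("stop outer near top",(637,502),.058),("stop outer near bot",(637,540),.03),("plinth near right",(770,360),.03),("stop far outer top",(512,488),.058)):
    print(nm,onz(c,s(*q),z)[:2].round(4))
print("window foot right/left top frame", onz(t,g(236,380),.1).round(4),onz(t,g(115,376),.1).round(4))
```

```text
side [315 111  21  45 802] [325.3 133.5] [[329, 111], [335, 114], [333, 150], [329, 155], [320, 155], [315, 151], [316, 127], [319, 114], [323, 111]]
side [ 285  135   28   49 1073] [298.3 159. ] [[303, 135], [308, 138], [312, 151], [310, 176], [296, 183], [285, 174], [285, 151], [294, 135]]
side [ 261  166   23   51 1034] [272.1 191.4] [[276, 166], [283, 172], [282, 211], [275, 216], [269, 216], [261, 209], [261, 184], [264, 170], [269, 166]]
base corners [[ 0.5448 -0.2624]
 [ 0.4964 -0.2215]
 [ 0.4762 -0.2672]] [np.float64(0.0633), np.float64(0.0499)] ctr [ 0.5105 -0.2648] yaw [np.float64(-40.1), np.float64(-113.8)]
cap [290 180  20  19 310] [299.4 189.2] [ 0.5186 -0.1075]
cap [359 184  21  20 323] [369.1 193.3] [ 0.5081 -0.2439]
cap [425 197  20  20 307] [434.4 206.2] [ 0.4804 -0.3711]
red [346 135  19  18 266] [355.3 143.4] [ 0.6109 -0.2228]
red [335 247  20  22 327] [344.9 258.2] [ 0.3829 -0.1895]
stop inner top edge [[0.6077 0.2057]
 [0.538  0.1841]] 0.07292305139064507 17.215615100544166
near edge [[0.4658 0.2535]
 [0.5297 0.0298]] 0.2326566926127747 15.945053441098864
stop outer near top [0.5358 0.1932]
stop outer near bot [0.5348 0.1997]
plinth near right [0.524  0.0312]
stop far outer top [0.6092 0.2128]
window foot right/left top frame [0.611 0.13  0.1  ] [0.6146 0.2096 0.1   ]
```

Run:
```python
from h import *
cs={n:np.load(f"{n}0.npy",allow_pickle=True).item() for n in("top","side")}
c=cs["side"];t=cs["top"]
B=[onz(c,q,0)[:2] for q in((285,174.5),(297,183.7),(310.7,176.3))]
for k in(0,2): d=B[k]-B[1];print("base side",np.linalg.norm(d).round(4),np.degrees(np.arctan2(d[1],d[0])).round(1))
print("ctr",((B[0]+B[2])/2).round(4))
cap=cs["side"]; 
# cap centre two-view: ray from side through cap top centre
print("side cap",onz(c,(300.5,140),.108)[:2].round(4))
# plinth edges: non-wood saturation mask in top
def fit(cam,z,vert,rng,lim,rev):
    h=cv2.cvtColor(cv2.GaussianBlur(cam["pixels"],(3,3),0),cv2.COLOR_BGR2HSV)[...,1].astype(int)
    pts=[]
    for a in rng:
        line=(h[lim[0]:lim[1],a] if vert else h[a,lim[0]:lim[1]])<100
        idx=np.where(line)[0]
        if len(idx): b=lim[0]+(idx[-1]+.5 if rev else idx[0]-.5); pts.append((a,b) if vert else (b,a))
    X=np.array([onz(cam,p,z)[:2] for p in pts],np.float32)
    v=cv2.fitLine(X,cv2.DIST_HUBER,0,.001,.001).ravel()
    print(np.degrees(np.arctan2(v[1],v[0])).round(2),v[2:].round(4),len(X)); 
print("near edge (top)",end=" ");fit(t,.03,True,range(135,222,3),(150,245),True)
print("right edge (top)",end=" ");fit(t,.03,False,range(110,185,3),(170,250),True)
print("right edge (side) ",end=" ");fit(c,.03,True,range(190,235,3),(215,300),False)
```

```text
base side 0.0449 -29.0
base side 0.0454 -117.6
ctr [ 0.5057 -0.2483]
side cap [ 0.5035 -0.2431]
near edge (top) -73.55 [0.4864 0.1451] 29
right edge (top) 16.42 [0.6248 0.0519] 25
right edge (side)  16.06 [0.593  0.0468] 15
```

```bash
cat >> h.py <<'E'
YA=np.radians(16.4); N=np.array([np.cos(YA),np.sin(YA),0]); M=np.array([-np.sin(YA),np.cos(YA),0])
COR=.642*N+.025*M+[0,0,.03]
def down(psi):
    y=np.array([np.cos(psi),np.sin(psi),0]);z=np.array([0,0,-1.]);x=np.cross(y,z)
    return Rn.from_matrix(np.c_[x,y,z]).as_rotvec()
E
python3 - <<'E'
from h import *
print("corner",COR.round(4))
for a in(-28.3,61.7,151.7,241.7):
    q=bot.inverse_kinematics([.506,-.2445,.034],down(np.radians(a)));print("pick",a,None if q is None else np.round(q,2))
for a in(0,180):
    for z in(.064,.2):
        q=bot.inverse_kinematics(COR-.04*N-.04*M+[0,0,z-.03],down(YA+np.pi/2+np.radians(a)));print("place",a,z,None if q is None else np.round(q,2))
E
```

```text
corner [0.6088 0.2052 0.03  ]
pick -28.3 [-0.67  0.34  1.77 -0.    1.03 -0.17]
pick 61.7 [-0.67  0.34  1.77  0.    1.03 -1.74]
pick 151.7 [-0.67  0.34  1.77 -0.    1.03  2.97]
pick 241.7 [-0.67  0.34  1.77 -0.    1.03  1.4 ]
place 0 0.064 [ 0.06  0.38  1.64 -0.    1.12 -1.8 ]
place 0 0.2 [ 0.06  0.24  1.53 -0.    1.37 -1.8 ]
place 180 0.064 [ 0.06  0.38  1.64 -0.    1.12  1.35]
place 180 0.2 [ 0.06  0.24  1.53 -0.    1.37  1.35]
```

Run:
```python
from h import *
r=down(np.radians(61.7)); p=np.array([.506,-.2445,.25])
bot.set_gripper(.9)
bot.goto(p,r); print(bot.current_clock(),bot.current_ee_pos(),bot.current_contact_force())
p[2]=.034; bot.line_to(p,max_speed=.12); print(bot.current_clock(),bot.current_contact_force())
bot.set_gripper(0,40); print(bot.current_clock(),bot.current_opening()*92,bot.current_grip_force(),bot.current_contact_force())
cv2.imwrite("pics/grasp.png",bot.read_camera("side")["pixels"])
```

```text
1.9417 [ 0.5056897  -0.24512182  0.24989354] [ 0.11056321 -0.34243838 -0.12954794]
3.8917 [0.21098737 0.29848679 0.22172632]
4.4833 50.023075762807 39.99997437000275 [ 0.00477761  0.53726846 -0.33277142]
```

View pics/grasp.png

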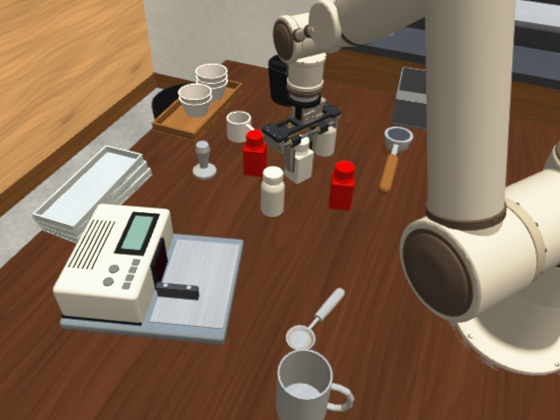

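The picture shows the fingers around the square bottle at (298,158), and the 50.0 mm opening confirms the square section. I'll lift it and turn it over by rolling the forearm.

Run:
```python
from h import *
bot.line_to([.506,-.2445,.38],max_speed=.2); q=np.array(bot.current_joints());print(q.round(3),bot.current_clock(),bot.current_contact_force())
q2=q.copy();q2[3]=np.pi-.05;bot.set_joints(q2);bot.hold(.3)
print(bot.current_clock(),np.round(bot.current_ee_pos(),3),Rn.from_rotvec(bot.current_tool_rot()).as_matrix()[:,2].round(3),bot.current_opening()*92,bot.current_grip_force())
cv2.imwrite("pics/inv.png",bot.read_camera("side")["pixels"])
```

```text
[-0.665  0.074  1.371 -0.     1.7   -1.742] 6.4167 [-0.78105211  0.49274614 -0.91754702]
9.325 [ 0.452 -0.182  1.012] [-0.168  0.195  0.966] 49.52449648116186 40.00019431114197
```

View pics/inv.png

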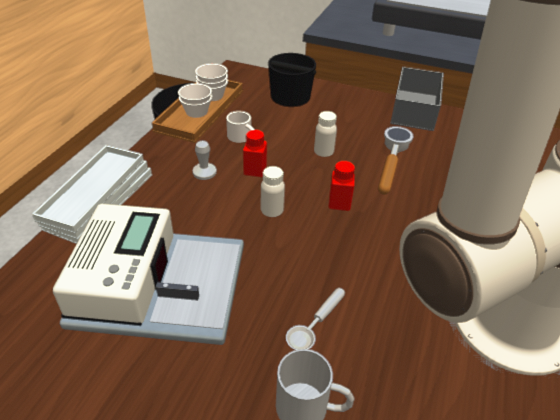

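The arm has left the side view, so the bottle is out of sight there. The round bottles at (272,192) and (325,134) are undisturbed. The tool points 15° off straight up with 49.5 mm between the pads, so the bottle is inverted and held. Next I turn it back and carry it above the deck.

Run:
```python
from h import *
q=np.array(bot.current_joints());q[3]=0;bot.set_joints(q)
r=down(YA+np.pi/2)
bot.goto(COR-.05*N-.05*M+[0,0,.22],r)
bot.line_to(COR-.05*N-.05*M+[0,0,.08],max_speed=.15); bot.hold(.3)
print(bot.current_clock(),np.round(bot.current_joints(),3),bot.current_opening()*92,bot.current_contact_force())
T=bot.read_camera("top")["pixels"];S=bot.read_camera("side")["pixels"]
f=lambda I,u,v:cv2.resize(I[v:v+200,u:u+133],(400,600),interpolation=cv2.INTER_CUBIC)
cv2.imwrite("pics/over.png",np.hstack([f(T,100,50),f(S,120,150)]))
```

```text
14.9 [ 0.04   0.301  1.643 -0.     1.197 -1.817] 50.14362127736175 [-0.47551434  1.29525742 -1.01914516]
```

View pics/over.png

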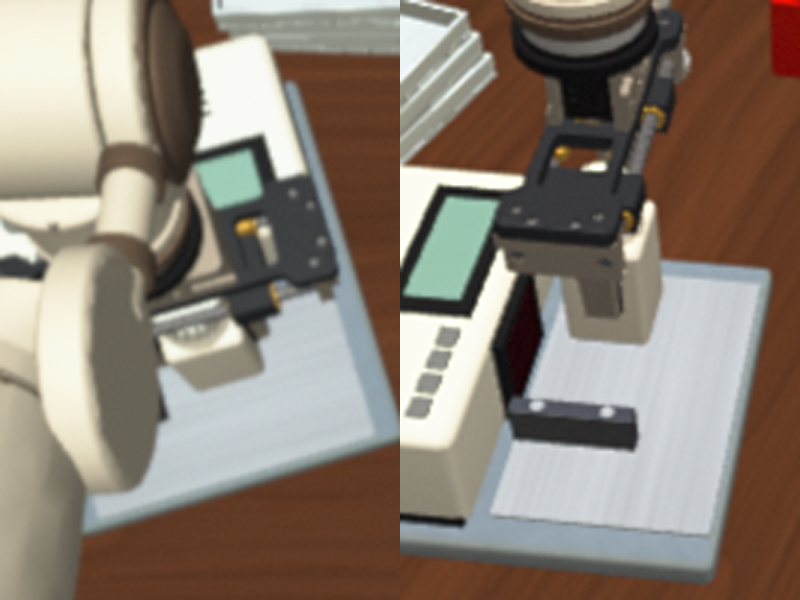

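The bottle is held over the deck, looks upright, and is square to the window and clear of the stop. I'll lower it until it touches the deck.

Run:
```python
from h import *
p=COR-.05*N-.05*M+[0,0,.042]
bot.line_to(p,max_speed=.1); bot.hold(.2); f0=np.array(bot.current_contact_force());m0=np.array(bot.current_ft_torque())
print("base",f0.round(2),m0.round(3))
while p[2]>.058:
    p[2]-=.001; bot.line_to(p,max_speed=.03); bot.hold(.15)
    f=np.array(bot.current_contact_force())-f0; print(round(p[2],4),f.round(2),(np.array(bot.current_ft_torque())-m0).round(3),np.round(bot.current_ee_pos(),4)[2])
    if f[2]>5: break
print(bot.current_clock(),bot.current_opening()*92)
T=bot.read_camera("top")["pixels"];S=bot.read_camera("side")["pixels"]
f=lambda I,u,v:cv2.resize(I[v:v+150,u:u+100],(400,600),interpolation=cv2.INTER_CUBIC)
cv2.imwrite("pics/deck.png",np.hstack([f(T,120,90),f(S,135,200)]))
```

```text
base [-0.08 -0.22 -1.48] [ 0.08  -0.131  0.044]
0.071 [-0.03 -0.26  0.31] [-0.02   0.003 -0.032] 0.0711
0.07 [ 0.52  0.03 -0.04] [-0.03   0.016 -0.036] 0.07
0.069 [-0.66  0.23  0.35] [-0.018 -0.003 -0.002] 0.069
0.068 [ 0.56 -0.55 -0.33] [ 0.055 -0.001 -0.033] 0.068
0.067 [ 0.26  0.71 -0.19] [ 0.003  0.012 -0.057] 0.067
0.066 [-0.44  0.38  0.56] [ 0.029  0.029 -0.064] 0.066
0.065 [0.16 0.3  0.17] [-0.016 -0.031 -0.041] 0.065
0.064 [ 0.88 -0.26  0.93] [-0.005  0.012 -0.   ] 0.0641
0.063 [-1.89 -0.38  7.24] [-0.1    0.474 -0.083] 0.064
19.3333 49.709634893275485
```

View pics/deck.png

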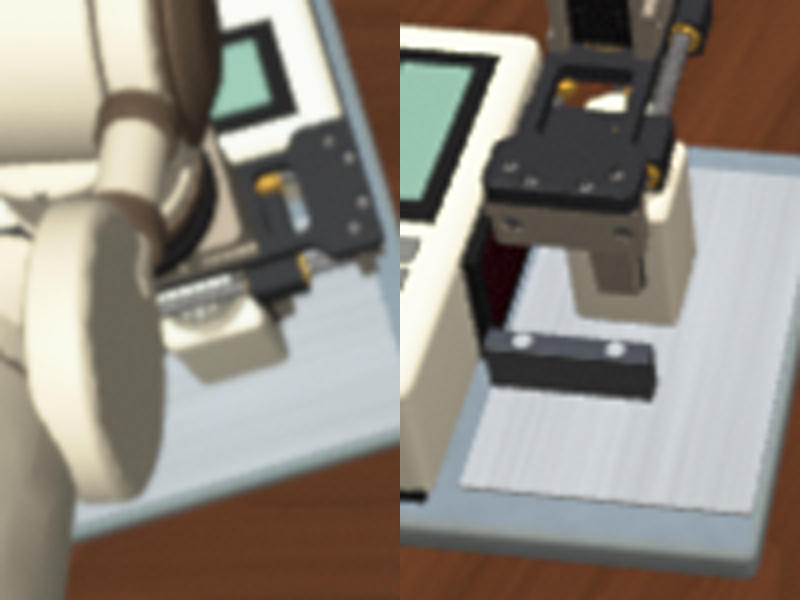

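The bottle stands on the deck about 20 mm short of both faces, upright and square. The deck carries 7 N, and contact came at the expected height, so it hasn't slipped in the grip. I'll ease the downward load and press into the corner: window first, then stop.

```bash
cat > press.py <<'E'
from h import *
def F(n=4):
    a=[]
    for _ in range(n): bot.hold(.05); a.append(bot.current_contact_force())
    f=np.mean(a,0); return np.array([f@N,f@M,f[2]])
def rel():
    p=np.array(bot.current_ee_pos())-COR; return np.array([p@N,p@M,p[2]])*1000
E
python3 - <<'E'
from press import *
p=COR-.05*N-.05*M; p[2]=.0636
bot.line_to(p,max_speed=.03); f0=F(); print("f0",f0.round(2))
for ax,d,i in(("win",N,0),("stop",M,1)):
    p=p+d*.015; bot.line_to(p,max_speed=.05); print(ax,(F()-f0).round(2),rel().round(2))
    for k in range(24):
        p=p+d*.001; bot.line_to(p,max_speed=.03); f=F(3)-f0
        if k>1 and abs(f[i])>1.2: print(ax,k,f.round(2),rel().round(2))
        if f[i]<-6: break
print(bot.current_clock(),p.tolist(),bot.current_opening()*92)
E
```

```text
f0 [-1.33  0.69  4.08]
win [ 3.52 -0.63  0.14] [-34.31 -50.23  34.04]
win 2 [-2.58 -1.51  5.78] [-33.   -50.1   34.07]
win 3 [-2.54 -0.89  5.79] [-32.02 -50.05  34.08]
win 4 [-2.58 -0.46  5.6 ] [-31.04 -50.03  34.08]
win 5 [-2.92 -0.96  5.4 ] [-30.03 -50.    34.07]
win 6 [-2.89 -0.88  5.84] [-29.03 -49.97  34.07]
win 7 [-2.35 -0.87  5.66] [-28.01 -49.98  34.08]
win 8 [-3.03 -0.56  5.56] [-27.02 -49.96  34.07]
win 9 [-2.5  -0.48  6.04] [-26.01 -49.95  34.07]
win 10 [-1.99 -0.87  5.49] [-25.03 -49.97  34.07]
win 11 [-2.83 -0.89  5.14] [-24.   -49.93  34.07]
win 12 [-3.04 -0.57  5.9 ] [-23.01 -49.94  34.09]
win 13 [-2.61 -0.21  5.53] [-21.98 -49.93  34.1 ]
win 14 [-2.64 -0.66  6.05] [-21.02 -49.94  34.07]
win 15 [-5.04 -0.3   7.8 ] [-20.59 -49.95  34.11]
win 16 [-11.18  -0.54  10.75] [-20.65 -49.95  34.08]
stop [-10.1   -6.68  10.17] [-20.68 -36.78  34.12]
28.3833 [0.601152993224582, 0.16754724329909457, 0.0636] 49.92551535280935
```

Run:
```python
from press import *
f0=np.array([-1.33,.69,-1.5])   # fz zero: bottle weight
p=COR-.0215*N-.035*M; p[2]=.0640
bot.line_to(p,max_speed=.03); print("eased",(F()-f0).round(2),rel().round(2))
for k in range(22):
    p=p+M*.001; bot.line_to(p,max_speed=.03); f=F(3)-f0
    print(k,f.round(2),rel().round(2))
    if f[1]<-9: break
print(bot.current_clock(),p.tolist(),bot.current_opening()*92)
```

```text
eased [-0.78 -3.19  7.94] [-22.1  -35.51  34.05]
0 [-0.04 -2.42  6.92] [-21.83 -34.37  34.05]
1 [ 0.46 -2.7   6.99] [-21.73 -33.32  34.03]
2 [ 0.55 -3.07  6.43] [-21.65 -32.25  34.03]
3 [ 1.04 -2.68  6.36] [-21.58 -31.15  34.03]
4 [ 0.94 -3.12  6.73] [-21.53 -30.04  34.05]
5 [ 1.03 -3.19  6.67] [-21.49 -28.95  34.02]
6 [ 1.54 -2.85  6.56] [-21.47 -27.89  34.04]
7 [ 1.07 -2.48  6.2 ] [-21.48 -26.85  34.05]
8 [ 0.96 -2.87  6.46] [-21.44 -25.81  34.07]
9 [ 1.02 -2.89  6.79] [-21.46 -24.78  34.06]
10 [ 1.32 -2.74  6.65] [-21.47 -23.76  34.05]
11 [ 2.23 -2.76  6.93] [-21.5  -22.72  34.01]
12 [ 1.14 -2.52  6.6 ] [-21.48 -21.72  34.04]
13 [ 1.33 -2.88  7.02] [-21.48 -20.7   34.03]
14 [ 1.31 -5.81  6.51] [-21.46 -20.46  34.04]
15 [ 1.   -8.84  6.14] [-21.47 -20.42  34.07]
16 [  0.52 -10.97   6.1 ] [-21.48 -20.38  34.09]
35.6583 [0.5932779310042049, 0.1819080717927851, 0.064] 50.07256149001652
```

Run:
```python
from press import *
f0=np.array([-1.33,.69,-1.5]); p=np.array([0.5932779310042049,0.1819080717927851,0.064])
for k in range(20):
    f=F(3)-f0
    print(k,f.round(2),rel().round(2))
    if f[0]<-15 and f[1]<-15: break
    p=p+(f[0]>=-15)*N*.0007+(f[1]>=-15)*M*.0007
    bot.line_to(p,max_speed=.03)
bot.hold(.5);print((F()-f0).round(2),rel().round(2),np.array(bot.current_ft_torque()).round(3))
R=Rn.from_rotvec(bot.current_tool_rot()).as_matrix();print("tool tilt",np.arccos(-R[2,2]).round(4),"yaw err",(np.arctan2(R[1,1],R[0,1])-YA-np.pi/2).round(4))
print(bot.current_clock(),p.tolist(),bot.current_opening()*92,bot.current_grip_force())
T=bot.read_camera("top")["pixels"];S=bot.read_camera("side")["pixels"]
f=lambda I,u,v:cv2.resize(I[v:v+120,u:u+80],(400,600),interpolation=cv2.INTER_CUBIC)
cv2.imwrite("pics/home.png",np.hstack([f(T,115,100),f(S,130,220)]))
```

```text
0 [  0.3  -11.85   6.05] [-21.46 -20.38  34.12]
1 [ -1.9  -13.64   7.88] [-21.34 -20.33  34.16]
2 [ -4.22 -15.34   9.64] [-21.21 -20.33  34.21]
3 [ -6.71 -15.52  11.46] [-21.08 -20.29  34.2 ]
4 [ -7.61 -15.8   12.76] [-20.77 -20.34  34.25]
5 [-10.95 -15.86  14.62] [-20.68 -20.33  34.24]
6 [-14.29 -16.23  17.02] [-20.72 -20.3   34.24]
7 [-18.04 -15.91  18.84] [-20.72 -20.3   34.23]
[-17.89 -16.15  19.29] [-20.74 -20.29  34.23] [-3.392  1.436 -0.004]
tool tilt 0.0123 yaw err 0.0007
39.3083 [0.5975832914398713, 0.18463458449567122, 0.064] 49.69328977427075 40.00492572784424
```

View pics/home.png

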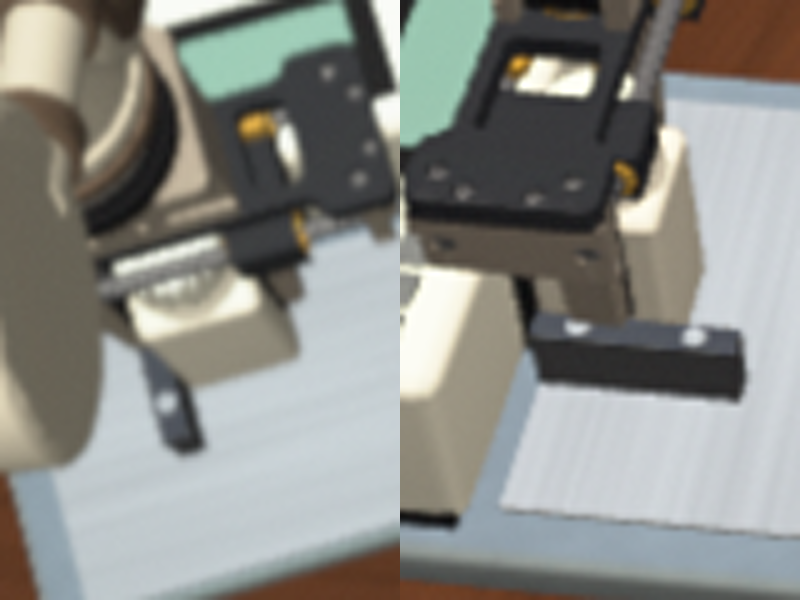

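The bottle is in the corner against the window and the side stop, with the finger passing above the stop. I'll take some load off the deck so its friction carries less of the push, add a little toward the stop, check, and hand in.

Run:
```python
from press import *
f0=np.array([-1.33,.69,-1.5]); p=np.array([0.5975832914398713,0.18463458449567122,0.064])
p=p+M*.0012+[0,0,.001]; bot.line_to(p,max_speed=.02); bot.hold(.8)
f=F()-f0; print(f.round(2),rel().round(2),bot.current_grip_force(),bot.current_clock(),np.abs(bot.current_joint_vel()).max())
R=Rn.from_rotvec(bot.current_tool_rot()).as_matrix();print("tilt",np.arccos(-R[2,2]).round(4))
if f[0]<-13 and f[1]<-13 and f[2]>4: print(bot.job_done())
```

```text
[-14.73 -19.78  13.47] [-20.74 -20.24  34.31] 40.00368654727936 40.6583 0.0013754958129135232
tilt 0.0132
the job is handed in; nothing more can be done
None
```

I turned the square bottle over (tool about 165° from straight down), stood it back on the deck and handed the job in at about 41 s, with the gripper still holding it at 40 N and pushing about 15 N towards the window and 20 N towards the side stop (wrist-sensor totals, which include some deck friction). I saw no sign that the round bottles had moved, and the judge's verdict was not shown.

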